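Hang the paint tin on the spring scale by its bail

TASK

In the framer's workshop, raise the tin's folded-down bail until it stands upright, with the tin staying upright where it stands. Then lift the tin by the bail and hang it on the twin-pronged hook of the spring scale, the bail resting on both prongs. Treat the scale gently: never strain the hook, and lower the tin until the hook's spring bears the whole weight before letting go, so that it neither drops nor bounces; leave the other things on the bench alone.

Things in the scene. Friction and masses are not known exactly. Their poses are not given: they have to be found in the camera images.
- tin: closed plain-metal paint tin with a paper band, 110 mm across, 108 mm tall, standing on the bench; paint inside unknown, 0.25 to 0.85 kg in all. Origin at the centre of its underside, z up. The bail's hinge line lies along the tin's y axis, 95 mm above the origin, an ear on each side; folded down, the bail points along the tin's -x.
- bail (a joint): angle of the bail (rad): 0 = lying level towards the tin's -x, pi/2 = upright, growing as it is raised. The ears are stiff (0.05 N m), so the bail stays where it is left. It starts between -0.15 and 0.15.
- bow (a point): middle of the bail's straight crossbar, in its round wooden grip, 95 mm from the hinge line. Grip 16 mm thick, 44 mm long (along the tin's y), free to spin on the wire, so fingers pinching it from above can stay pointing down as the bail swings. Bare 6 mm wire runs on straight to 52 mm each side of the middle; side arms 124 mm apart. Folded down, 32 mm lie between grip and tin wall.
- stand: fixed spring scale: foot plate 220 x 150 x 8 mm; grey tube 32 mm across, 163 mm tall, 110 mm from the origin along the stand's +x. Origin on the bench below the hook's seat. The hook's rod slides down in the tube on a spring: it stays up until pressed with 0.5 N, then sinks 1 mm per 0.12 N, to a stop at 85 mm. More than 12 N on the hook strains the scale.
- hook: twin-pronged steel hook on the sprung rod. Origin midway between its two seats, 285 mm above the bench unloaded: the axis of a wire lying in the seats passes through it (within 1 mm) along the hook's y. Two parallel 8 mm prongs at y = +38 and -38 mm point along -x to open upturned tips; a crossbar joins them at x = +110 mm. The wooden grip goes between the prongs.
- tips (a point): midway between the two prong tips, 30 mm from the seat along the hook's -x and 22 mm higher; the prongs end 4 mm above this, and nothing of the scale is higher. The bail comes in over the tips from this open side, the prongs passing between crossbar and lid, then down.
- tape: bystander, leave alone: cardboard ring 90 mm across, 30 mm tall
- brush: bystander, leave alone: paintbrush 200 mm long lying on the bench
- pot: bystander, leave alone: white pot without bail, 96 mm across, 85 mm tall
- glue: bystander, leave alone: white bottle, 60 mm across, 160 mm tall
- corner: bystander, leave alone: L-shaped dark frame sample, about 120 x 130 mm, 28 mm tall
- jar: bystander, leave alone: glass jar, 70 mm across, 85 mm tall
- sander: bystander, leave alone: cork block 110 x 65 x 40 mm
Mind the look-alikes: they are no part of the job. What is shaped like the tin but green or orange is not meant.

How it is judged:
By the outcome, as a careful person would: the job done as asked, in the order asked, and still so for the second after the job is handed in, with the robot touching nothing.
It also fails if it takes over 72 s, if anything falls off the work surface, if the arm or the gripper's body presses on something with over 40 N, if the wrist force passes 120 N, or if a joint passes its speed limit or range.

ROBOT

A 6-joint arm with a two-finger parallel gripper is mounted at the origin on the work surface. World frame = base frame: x ahead of the robot, y to its left, z up, the work surface at z = 0. Lengths are in mm, angles in rad, forces in N, time in s.
With the tool pointing down it reaches from about 425 to 925 mm from the base axis. Payload 12.5 kg.
Tool frame: the origin (TCP) lies between the finger pads; the fingertips stand 19 mm ahead of it and the grasp point (between the pads) is the TCP (bot.tip_extent is the z of the fingertips in the tool frame, in mm); z points along the fingers, y is the line along which they close (so a half turn about z gives the same grasp; the last joint's range is limited). The gripper opens to 85 mm and grips with 20 to 120 N. Pads are 22 mm wide; open, the fingers measure 114 mm over their backs; the gripper's body (76 mm by 85 mm) begins 54 mm behind the grasp point. The pads swing forward as they close: fully open they stand 13 mm farther back than shut.
Start: joints at [1.062, 0.491, 1.559, -0, 1.092, -0.106], TCP at [244.981, 575.002, 250.327] pointing down, gripper open.
Joint ranges: [-3.1, 3.1], [-0.84, 2.19], [0.05, 2.79], [-1.13, 4.28], [0.06, 2.93], [-2.69, 2.69]. Speed limits (rad/s): [2.22, 2.22, 2.79, 3.14, 3.14, 3.14].

INTERFACE

Orientations are given as a rotation vector (axis times angle).
In Python, from cell import bot, eyes gives the robot as it stands.
- The arm moves only by the tool arm_command, never from a script. Its argument "increments" is one flat list of numbers, 7 for each row, row after row: the opening, from 0 (shut) to 1 (fully open), then the shift along the tool's x, y, z scaled (see below), then the turn, a rotation vector about the tool's x, y, z scaled (see below). A call has 1 to 8 rows; each row is the pose to reach, as a shift and turn from the pose commanded when the call began, along the tool's axes at that moment; what a row does not reach only later rows make up. The controller multiplies each number of a shift by 0.1 m and each number of a turn by 90 degrees. A row lasts 1/8 s, in which the tool goes at most 62.5 mm and 10.7 degrees, less where a joint would pass 70% of its speed; a pose out of reach is approached as far as the arm can. A call with a number of a shift or a turn outside -1 to 1 is refused whole. A call with a gripper value outside its range is refused whole. The fingers move at their own pace and stop on an object; the grip force is fixed at half the most. Time passes only in rows, so rows that repeat a pose let the fingers close. It gives the time, the measured TCP pose, the force, the opening and the grip force at its end, in the units of the state.
- bot.get_state(): the state, without advancing time (a new reading comes with each control period).
- eyes.camera(name): name is "side" or "top" or "wrist"; returns the picture (384x512x3 uint8, red, green, blue); there is no depth.
- eyes.calibration(name): a dict with "fx", "fy", "cx", "cy" (pixels), "rvec" (rotation vector, rad) and "tvec" (3), from world to camera coordinates, as OpenCV has them; the wrist camera has in their place "T_tool_cam" (4x4, takes a point from camera to tool coordinates, whose origin is the TCP and whose axes are the flange's). Camera axes: x right, y down, z forward; pixel columns grow to the right and rows downward; lengths in mm; the calibration is good to about 2 mm. A picture is of the moment at which its call begins: read the wrist's pose just before it. calibration takes no time and is no camera call.
- bot.close_job(): hands the job in; it is judged then, once.
The state is a dict: "clock": time; "qpos": joint angles; "joint_velocities": joint speeds; "tau": joint torques, N m; "tool_pos": TCP position; "tcp_rot": TCP orientation; "wrist_force": force on the tool from outside, world axes, zero at the start; "moment": the same for the moment, N m; "finger_gap": opening from 0.0 (shut) to 1.0 (fully open); "finger_force": force on a finger pad.
Only numpy, scipy, OpenCV 4.12 (cv2) and the standard library are available. Lean on these libraries where they do the work, as an engineer would, in place of code of your own. Each camera call takes 0.05 s, during which the arm holds its last target. There are 200 camera calls.

## Working session

There is one attempt and no reset: what is moved stays moved. The work goes in short steps, Python scripts to look and compute and a tool call to move; the robot and the scene stay as the last step left them, time stands still between calls to the robot, and variables do not carry over. Pictures are saved under pics/ and viewed, at most 10 in all, crops included, and the job is handed in when it is done.

Besides the shell and the picture viewer there is one more tool, called after "Call:" as name(argument=value, ...) on one line, values as JSON. arm_command: Moves the arm, as the interface text tells. Shifts and turns lie within -1 to 1; 1 stands for 0.1 m of shift or 90 degrees of turn. Its arguments: {"type":"object","properties":{"increments":{"type":"array","items":{"type":"number","minimum":-1,"maximum":1}}},"required":["increments"]}

```bash
mkdir -p pics; cat > h.py <<'E'
import numpy as np,cv2
from scipy.spatial.transform import Rotation as R
from cell import bot,eyes
def cam(n):
    c=eyes.calibration(n);K=np.array([[c['fx'],0,c['cx']],[0,c['fy'],c['cy']],[0,0,1]])
    if n=='wrist':
        s=bot.get_state();T=np.eye(4);T[:3,:3]=R.from_rotvec(s['tcp_rot']).as_matrix();T[:3,3]=s['tool_pos']
        W=T@np.array(c['T_tool_cam']);return K,W[:3,:3],W[:3,3]
    Rm=R.from_rotvec(c['rvec']).as_matrix();return K,Rm.T,-Rm.T@np.array(c['tvec'])
def ray(C,u,v):
    K,Rm,o=C;d=Rm@np.linalg.solve(K,[u,v,1.]);return o,d/np.linalg.norm(d)
def onz(C,u,v,z):
    o,d=ray(C,u,v);return o+d*(z-o[2])/d[2]
def proj(C,p):
    K,Rm,o=C;q=K@(Rm.T@(np.array(p)-o));return q[:2]/q[2]
def tri(a,b):
    (o1,d1),(o2,d2)=a,b;t=np.linalg.lstsq(np.c_[d1,-d2],o2-o1,rcond=None)[0]
    p,q=o1+t[0]*d1,o2+t[1]*d2;return (p+q)/2,np.linalg.norm(p-q)
def snap(n,f):
    im=eyes.camera(n);cv2.imwrite(f'pics/{f}.png',im[...,::-1]);return im
E
python3 - <<'E'
from h import *
for n in('top','side','wrist'):
    C=cam(n);print(n,C[0][0,0],C[2].round(),C[1][:,2].round(2))
a=snap('top','top');b=snap('side','side')
cv2.imwrite('pics/both.png',np.vstack([cv2.resize(a,(400,300)),cv2.resize(b,(400,300))])[...,::-1])
s=bot.get_state();print(s)
E
```

```text
top 389.80546916223915 [ 419.  -11. 1429.] [ 0.1   0.02 -0.99]
side 476.0132825144584 [-194. -735. 1322.] [ 0.48  0.48 -0.73]
wrist 329.1477458144871 [176. 605. 372.] [ 0.27 -0.12 -0.96]
{'clock': 0.1, 'qpos': array([ 1.06236921e+00,  4.91493870e-01,  1.55939064e+00,  2.22540223e-05,
        1.09169679e+00, -1.05599562e-01]), 'joint_velocities': array([ 0.00087861, -0.00297828, -0.0008576 ,  0.00070171, -0.00142867,
       -0.00073303]), 'tau': array([ 3.30339426e-03, -6.19448876e+01, -2.62028003e+01, -6.60650244e-05,
        2.88673924e-03,  4.36146138e-05]), 'tool_pos': array([244.89985679, 574.82579573, 249.78879293]), 'tcp_rot': array([-6.28442660e-01, -3.07776975e+00,  1.47081949e-03]), 'wrist_force': array([-0.1286568 , -0.03625964,  0.31532697]), 'moment': array([-0.03980121, -0.04031528,  0.03741596]), 'finger_force': 0.0, 'finger_gap': 1.000137091388783}
```

View pics/top.png

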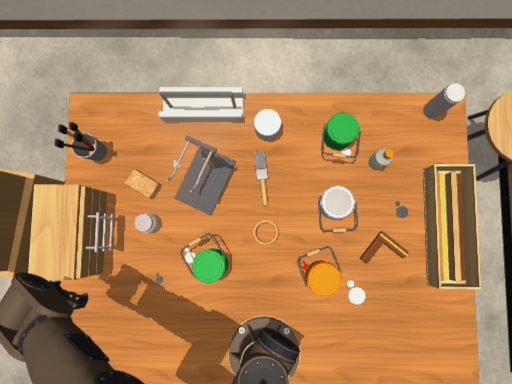

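View pics/side.png

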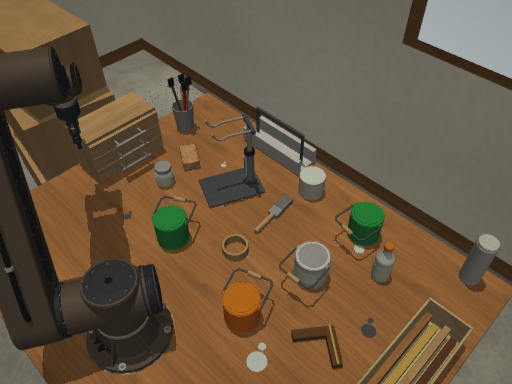

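The plain tin is at top (338,203), side (312,260), with its grip at top (337,230), side (290,271). The stand is at top (205,175), side (240,160). Next I'll enlarge the tin and hook in both views.

```bash
python3 - <<'E'
from h import *
a=cv2.imread('pics/top.png');b=cv2.imread('pics/side.png')
def c(im,x,y,w,h):return cv2.resize(im[y:y+h,x:x+w],(400,300),interpolation=cv2.INTER_CUBIC)
cv2.imwrite('pics/z.png',np.vstack([np.hstack([c(a,155,130,100,75*1),c(b,190,110,80,60)]),np.hstack([c(a,295,175,80,60),c(b,265,230,80,60)])]))
T=cam('top');S=cam('side')
for z in(108,95): print(z,onz(T,338,203,z).round(),onz(T,337,230,z).round(),onz(S,290,271,z).round())
E
```

```text
108 [ 524. -249.  108.] [ 432. -244.  108.] [ 433. -241.  108.]
95 [ 525. -251.   95.] [ 433. -247.   95.] [ 439. -235.   95.]
```

View pics/z.png

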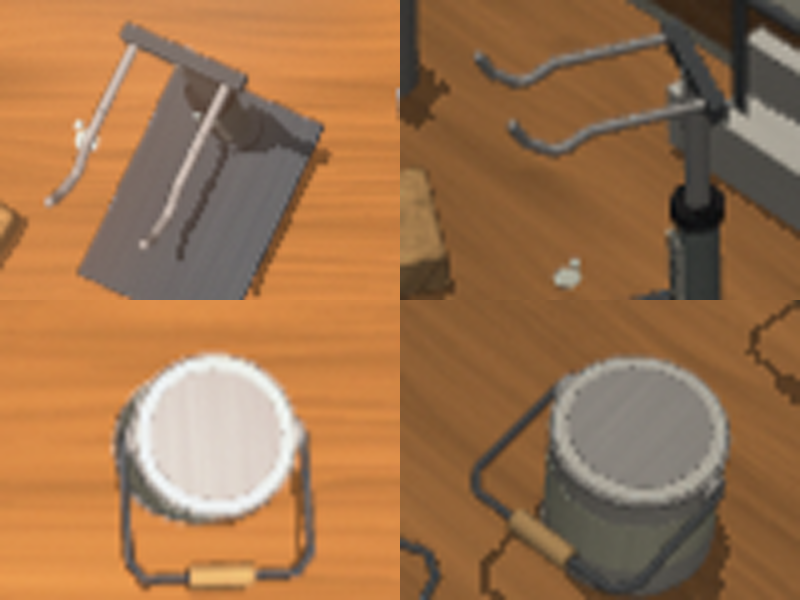

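Top view: prong tips at (167.5,180.5) and (191,191), crossbar joints at (188,141) and (210.5,151.7). Side view: tips (206.2,121.8) and (212.6,135), joints (243,118) and (250.6,130.6). Grip ends are at top (333,230) and (346,230), side (287.6,273) and (299,282).

```bash
python3 - <<'E'
from h import *
T=cam('top');S=cam('side')
for n,a,b in [('tipL',(167.5,180.5),(206.2,121.8)),('tipR',(191,191),(212.6,135)),('jL',(188,141),(243,118.2)),('jR',(210.5,151.7),(250.6,130.6)),
 ('gripL',(333,230),(287.6,273)),('gripR',(346,230),(299,282)),('grip',(339.4,229.9),(293.3,277.5)),('lid',(338.6,202),(313,257)),]:
    p,e=tri(ray(T,*a),ray(S,*b));print(n,p.round(1),e.round(1))
for u,v in[(167.5,180.5),(191,191)]:print(onz(T,u,v,311).round(1))
E
```

```text
tipL [572.5 282.5 300.1] 3.0
tipR [540.9 212.4 303.2] 1.3
jL [696.3 231.6 273.8] 0.8
jR [663.2 161.1 279. ] 2.6
gripL [ 432.  -233.4   90. ] 1.5
gripR [ 432.8 -278.2   88.8] 0.3
grip [ 432.8 -255.6   88.6] 0.8
lid [ 527.4 -252.6   96.2] 1.4
[569.9 280.6 311. ]
[539.6 211.3 311. ]
```

Call:
arm_command(increments=[1,-0.67,-0.8,0,0,0,0.744,1,-0.67,-0.8,0,0,0,0.744,1,-0.67,-0.8,0,0,0,0.744,1,-0.67,-0.8,0,0,0,0.744,1,-0.67,-0.8,0,0,0,0.744,1,-0.67,-0.8,0,0,0,0.744,1,-0.67,-0.8,0,0,0,0.744])

```text
clock: 0.98
tool_pos: [275.2, 475.0, 250.0]
tcp_rot: [2.226, 2.217, -0.001]
wrist_force: [0.5, -0.1, 0.5]
finger_gap: 1.001
finger_force: 0.0
```

Call:
arm_command(increments=[1,-1,0.75,0,0,0,0,1,-1,0.75,0,0,0,0,1,-1,0.75,0,0,0,0])

```text
clock: 1.35
tool_pos: [352.1, 372.5, 250.2]
tcp_rot: [2.227, 2.215, -0.001]
wrist_force: [0.2, 0.0, 0.4]
finger_gap: 0.998
finger_force: 0.0
```

Call:
arm_command(increments=[1,-1,0.6,0,0,0,0,1,-1,0.6,0,0,0,0,1,-1,0.6,0,0,0,0])

```text
clock: 1.72
tool_pos: [411.2, 273.4, 250.2]
tcp_rot: [2.226, 2.217, -0.0]
wrist_force: [-0.5, -0.4, -0.1]
finger_gap: 1.006
finger_force: 0.0
```

Call:
arm_command(increments=[0.4,-1,0.3,0,0,0,0,0.4,-1,0.3,0,0,0,0,0.4,-1,0.3,0,0,0,0])

```text
clock: 2.1
tool_pos: [440.3, 174.4, 250.3]
tcp_rot: [-2.224, -2.218, 0.0]
wrist_force: [0.0, -0.2, 0.3]
finger_gap: 0.403
finger_force: 0.0
```

Call:
arm_command(increments=[0.4,-1,0,0,0,0,0,0.4,-1,0,0,0,0,0,0.4,-1,0,0,0,0,0])

```text
clock: 2.48
tool_pos: [439.9, 75.0, 250.3]
tcp_rot: [-2.224, -2.219, -0.0]
wrist_force: [0.1, 1.1, -0.7]
finger_gap: 0.399
finger_force: 0.0
```

Call:
arm_command(increments=[0.4,-1,0,0,0,0,0,0.4,-1,0,0,0,0,0,0.4,-1,0,0,0,0,0])

```text
clock: 2.85
tool_pos: [440.3, -24.9, 250.2]
tcp_rot: [-2.224, -2.219, -0.0]
wrist_force: [-0.7, 0.1, -0.4]
finger_gap: 0.398
finger_force: 0.0
```

Call:
arm_command(increments=[0.4,-1,0,0,0,0,0,0.4,-1,0,0,0,0,0,0.4,-1,0,0,0,0,0])

```text
clock: 3.22
tool_pos: [440.5, -124.8, 250.1]
tcp_rot: [-2.223, -2.219, -0.0]
wrist_force: [-0.2, 1.2, -0.5]
finger_gap: 0.4
finger_force: 0.0
```

Call:
arm_command(increments=[0.4,-1,0,0,0,0,0,0.4,-1,0,0,0,0,0,0.4,-1,0,0,0,0,0])

```text
clock: 3.6
tool_pos: [440.6, -224.7, 250.0]
tcp_rot: [-2.223, -2.22, -0.0]
wrist_force: [1.6, 0.5, -0.8]
finger_gap: 0.402
finger_force: 0.0
```

Call:
arm_command(increments=[0.4,-0.3,0,0,0,0,0,0.4,-0.3,0,0,0,0,0,0.4,-0.3,0,0,0,0,0])

```text
clock: 3.98
tool_pos: [440.1, -253.0, 250.2]
tcp_rot: [-2.22, -2.222, -0.0]
wrist_force: [-0.0, -0.0, 0.2]
finger_gap: 0.4
finger_force: 0.0
```

```bash
python3 - <<'E'
from h import *
s=bot.get_state();print(s['clock'],s['tool_pos'],s['tcp_rot'],s['wrist_force'],s['finger_gap'])
C=cam('wrist');snap('wrist','w1')
for p in [(527,-252,108),(433,-255,95),(433,-255,90)]:print(proj(C,p))
E
```

```text
3.975 [ 440.1354945  -252.96517405  250.18786369] [-2.22020755e+00 -2.22163150e+00 -4.85131380e-04] [-0.04900788 -0.0172402   0.24909186] 0.3997201516467315
[355.30628194 182.04977681]
[243.13233684 181.36171571]
[243.27995082 179.84940662]
```

View pics/w1.png

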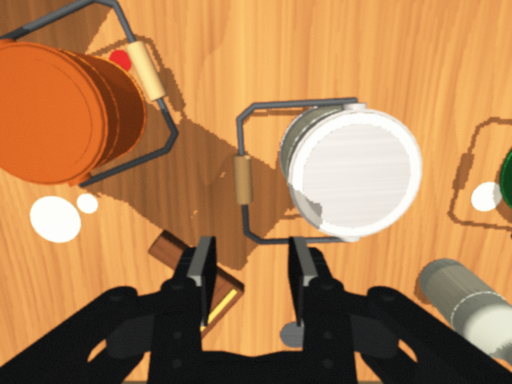

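Wrist view: grip centre (244,180), spanning rows 153–206. Lid ellipse centre is about (354.5,173). The crossbar runs from (240,120) to (246,235), so the tin is yawed by a few degrees.

```bash
python3 - <<'E'
from h import *
C=cam('wrist');im=cv2.imread('pics/w1.png')
hsv=cv2.cvtColor(im,cv2.COLOR_BGR2HSV)
m=((hsv[...,1]<45)&(hsv[...,2]>150)).astype(np.uint8);m[:, :270]=0;m[:,440:]=0;m[250:]=0
c=max(cv2.findContours(m,0,1)[0],key=cv2.contourArea);print(cv2.fitEllipse(cv2.convexHull(c)))
lid=cv2.fitEllipse(cv2.convexHull(c))[0]
print('lid',onz(C,*lid,108).round(1))
d=(hsv[...,2]<95).astype(np.uint8)
# crossbar wire columns by row
for v in (125,135,145,212,220,230):
    r=np.where(d[v,225:262])[0]+225;print(v,r.min() if len(r) else None,r.max() if len(r) else None)
for z in(88,95,102):print(z,onz(C,244,179.5,z).round(1),onz(C,240,125,z).round(1),onz(C,246,230,z).round(1), onz(C,300,103,95).round(1),onz(C,300,240,95).round(1))
E
```

```text
((353.9255676269531, 171.2747802734375), (129.53395080566406, 137.3372802734375), 32.525264739990234)
lid [ 525. -243.  108.]
125 241 241
135 None None
145 None None
212 242 247
220 243 248
230 244 249
88 [ 433.5 -255.5   88. ] [ 430.5 -207.3   88. ] [ 435.  -304.7   88. ] [ 479.9 -188.9   95. ] [ 485.1 -311.6   95. ]
95 [ 433.7 -253.5   95. ] [ 430.7 -206.6   95. ] [ 435.2 -301.5   95. ] [ 479.9 -188.9   95. ] [ 485.1 -311.6   95. ]
102 [ 433.9 -251.6  102. ] [ 431.  -205.8  102. ] [ 435.3 -298.4  102. ] [ 479.9 -188.9   95. ] [ 485.1 -311.6   95. ]
```

Call:
arm_command(increments=[0.4,0,-0.064,1,0,0,-0.036,0.4,0,-0.064,1,0,0,-0.036,0.4,0,-0.064,1,0,0,-0.036,0.4,0,-0.064,1,0,0,-0.036])

```text
clock: 4.53
tool_pos: [434.1, -254.8, 151.6]
tcp_rot: [2.157, 2.282, 0.0]
wrist_force: [0.0, -0.1, -0.0]
finger_gap: 0.403
finger_force: 0.0
```

```bash
python3 - <<'E'
from h import *
s=bot.get_state();print(s['clock'],s['tool_pos'],s['tcp_rot'],s['wrist_force'],s['finger_gap'])
C=cam('wrist');snap('wrist','w2')
for p in [(527,-248,108),(433.7,-253.5,95),(433.7,-253.5,88),s['tool_pos']]:print(proj(C,p))
E
```

```text
4.525 [ 434.11129471 -254.81928391  151.61113741] [2.15693005e+00 2.28211526e+00 4.37642484e-04] [ 0.01638412 -0.14097472 -0.04697291] 0.40260789725892354
[420.48884148 229.37738323]
[250.10774074 220.87316813]
[250.16001456 216.42499099]
[250.3057613  275.37691431]
```

View pics/w2.png

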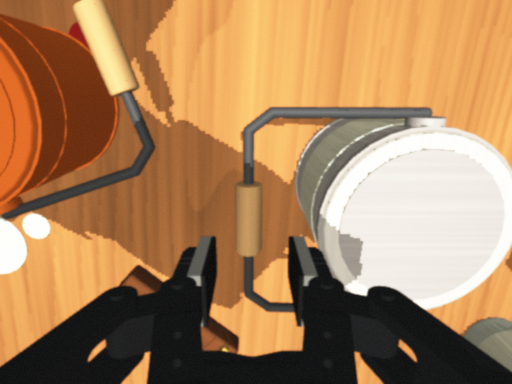

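The bail now lines up with the tool, with the grip centre at (249,219). I'll go down and pinch it.

Call:
arm_command(increments=[0.4,0.02,-0.01,0.3,0,0,0,0.4,0.02,-0.01,0.56,0,0,0,0.4,0.02,-0.01,0.56,0,0,0,0.4,0.02,-0.01,0.56,0,0,0])

```text
clock: 5.08
tool_pos: [432.9, -253.4, 95.8]
tcp_rot: [2.157, 2.281, 0.0]
wrist_force: [-0.5, -0.2, 0.9]
finger_gap: 0.401
finger_force: 0.0
```

Call:
arm_command(increments=[0.3,0,0,0,0,0,0,0.2,0,0,0,0,0,0,0.1,0,0,0,0,0,0,0,0,0,0,0,0,0,0,0,0,0,0,0,0])

```text
clock: 5.7
tool_pos: [432.2, -253.0, 94.2]
tcp_rot: [-2.158, -2.282, -0.0]
wrist_force: [-1.8, -0.8, -0.0]
finger_gap: 0.165
finger_force: 58.4
```

```bash
python3 - <<'E'
from h import *
s=bot.get_state();print(s['clock'],s['tool_pos'],s['tcp_rot'],s['wrist_force'],s['moment'],s['finger_gap'],s['finger_force'])
snap('wrist','w3')
E
```

```text
5.7 [ 432.16302673 -253.01718304   94.23360846] [-2.15838574e+00 -2.28238679e+00 -4.28081620e-05] [-1.82156498e+00 -7.60555904e-01 -1.54709892e-03] [-0.14131174  0.35481914 -0.01037996] 0.16530501984503837 58.430240750312805
```

View pics/w3.png

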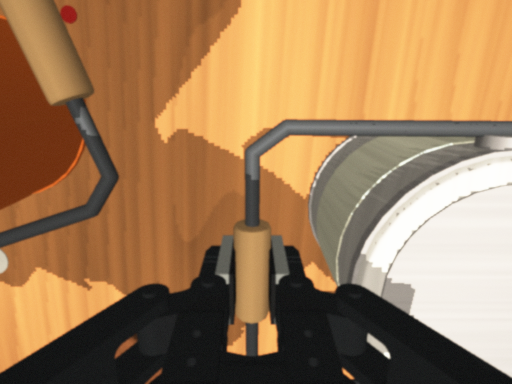

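Gripped, with the fingers closed evenly on the wood. First half of the swing.

Call:
arm_command(increments=[0,0,0,-0.104,0,0,0,0,0,0.01,-0.2,0,0,0,0,0,0.03,-0.29,0,0,0,0,0,0.055,-0.385,0,0,0,0,0,0.09,-0.47,0,0,0,0,0,0.14,-0.555,0,0,0,0,0,0.19,-0.63,0,0,0,0,0,0.25,-0.705,0,0,0])

```text
clock: 6.75
tool_pos: [457.6, -251.6, 165.2]
tcp_rot: [-2.158, -2.282, -0.0]
wrist_force: [1.8, 0.9, -3.1]
finger_gap: 0.159
finger_force: 58.5
```

```bash
python3 - <<'E'
from h import *
s=bot.get_state();print(s['clock'],s['tool_pos'],s['tcp_rot'],s['wrist_force'],s['moment'],s['finger_gap'],s['finger_force'])
C=cam('wrist');b=snap('wrist','w4');a=snap('side','s4');
cv2.imwrite('pics/c4.png',np.hstack([b[:,:],cv2.resize(a[200:320,240:360],(288,384),interpolation=2)[:, :]])[...,::-1])
for p in [(527,-250,108),(527,-310,95)]:print(proj(C,p))
E
```

```text
6.75 [ 457.61366707 -251.56912684  165.15588964] [-2.15848237e+00 -2.28248266e+00 -1.97704851e-04] [ 1.75620805  0.94640001 -3.12431701] [-0.07490249 -0.3032954  -0.09890281] 0.1591096812178557 58.50764572620392
[368.22541537 226.22433899]
[347.8341461  299.65310563]
```

View pics/c4.png

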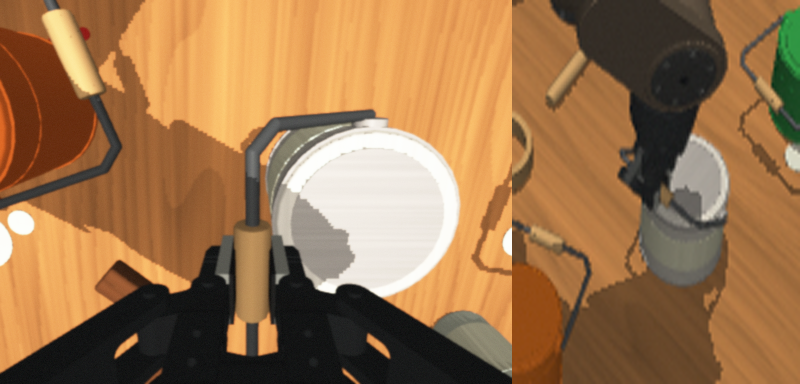

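The tin hasn't moved. There's a slight pull along the bail (about 3.5 N), so I'll take the rest of the arc 3 mm lower.

Call:
arm_command(increments=[0,0,0.07,-0.045,0,0,0,0,0,0.145,-0.1,0,0,0,0,0,0.225,-0.15,0,0,0,0,0,0.31,-0.19,0,0,0])

```text
clock: 7.35
tool_pos: [488.6, -249.9, 184.5]
tcp_rot: [2.158, 2.283, -0.0]
wrist_force: [-6.7, -0.5, 9.4]
finger_gap: 0.163
finger_force: 60.0
```

Call:
arm_command(increments=[0,0,0,-0.02,0,0,0,0,0,0.08,-0.057,0,0,0,0,0,0.175,-0.083,0,0,0])

```text
clock: 7.72
tool_pos: [506.2, -248.8, 191.9]
tcp_rot: [-2.158, -2.282, -0.0]
wrist_force: [0.7, 0.4, -5.7]
finger_gap: 0.163
finger_force: 58.9
```

Call:
arm_command(increments=[0,0,0.05,-0.002,0,0,0,0,0,0.1,-0.01,0,0,0,0,0,0.15,-0.01,0,0,0,0,0,0.2,-0.01,0,0,0,0,0,0.2,-0.01,0,0,0])

```text
clock: 8.35
tool_pos: [526.4, -247.8, 193.4]
tcp_rot: [2.158, 2.282, 0.001]
wrist_force: [0.9, 1.2, 6.0]
finger_gap: 0.161
finger_force: 60.2
```

```bash
python3 - <<'E'
from h import *
s=bot.get_state();print(s['clock'],s['tool_pos'],s['tcp_rot'],s['wrist_force'],s['moment'],s['finger_gap'],s['finger_force'])
C=cam('wrist');b=snap('wrist','w5');a=snap('side','s5');
cv2.imwrite('pics/c5.png',np.hstack([b[:,:],cv2.resize(a[200:320,240:330],(288,384),interpolation=2)[:, :]])[...,::-1])
for p in [(527,-250,108),(527,-310,95)]:print(proj(C,p))
E
```

```text
8.35 [ 526.36781819 -247.75782348  193.43808561] [2.15750494e+00 2.28194537e+00 1.11769212e-03] [0.90862704 1.17220356 6.00959947] [ 0.26644214 -0.07672517  0.02344059] 0.1606306246781997 60.18942832946777
[251.55195129 209.40583336]
[247.28210484 276.92014664]
```

View pics/c5.png

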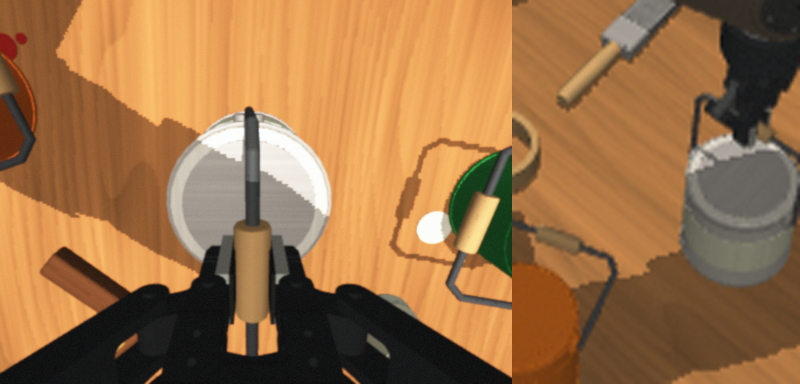

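The bail stands upright and the tin is in place: bail at col 251 over the lid centre at col 249. Now I'll lift.

Call:
arm_command(increments=[0,0,0,-0.01,0,0,0,0,0,0,-0.03,0,0,0,0,0,0,-0.1,0,0,0,0,0,0,-0.25,0,0,0,0,0,0,-0.45,0,0,0,0,0,0,-0.6,0,0,0,0,0,0,-0.7,0,0,0,0,0,0,-0.72,0,0,0])

```text
clock: 9.45
tool_pos: [525.7, -247.8, 265.7]
tcp_rot: [2.158, 2.282, 0.0]
wrist_force: [0.2, -0.8, -6.2]
finger_gap: 0.162
finger_force: 58.9
```

Call:
arm_command(increments=[0,0,0,-0.2,0,0,0,0,0,0,-0.4,0,0,0,0,0,0,-0.6,0,0,0,0,0,0,-0.7,0,0,0,0,0,0,-0.72,0,0,0,0,0,0,-0.72,0,0,0])

```text
clock: 10.2
tool_pos: [525.4, -247.7, 336.3]
tcp_rot: [-2.158, -2.282, 0.0]
wrist_force: [-0.6, -0.1, -5.6]
finger_gap: 0.162
finger_force: 59.2
```

```bash
python3 - <<'E'
from h import *
s=bot.get_state();print(s['clock'],s['tool_pos'],s['wrist_force'],s['moment'],s['finger_gap'],s['finger_force'])
E
```

```text
10.2 [ 525.43560468 -247.723995    336.29846218] [-0.61714067 -0.11705281 -5.56197011] [ 0.00722214  0.00136418 -0.04345945] 0.16187947911620593 59.1570782661438
```

The tin weighs about 5.6 N. Carrying it to the open side of the hook.

Call:
arm_command(increments=[0,0.12,-0.03,0,0,0,0,0,0.35,-0.09,0,0,0,0,0,0.65,-0.16,0,0,0,0,0,1,-0.25,0,0,0,0])

```text
clock: 10.7
tool_pos: [494.0, -147.3, 336.9]
tcp_rot: [-2.158, -2.282, -0.0]
wrist_force: [0.1, 0.2, -5.6]
finger_gap: 0.161
finger_force: 59.1
```

Call:
arm_command(increments=[0,0.33,-0.08,0,0,0,0,0,0.66,-0.16,0,0,0,0,0,1,-0.25,0,0,0,0])

```text
clock: 11.08
tool_pos: [463.1, -48.7, 337.1]
tcp_rot: [-2.158, -2.283, -0.0]
wrist_force: [-0.2, -0.1, -5.9]
finger_gap: 0.164
finger_force: 59.1
```

Call:
arm_command(increments=[0,0.3,0,0,0,0,0,0,0.55,0,0,0,0,0,0,0.8,0,0,0,0,0,0,1,0,0,0,0,0])

```text
clock: 11.58
tool_pos: [457.5, 50.9, 337.2]
tcp_rot: [-2.157, -2.284, -0.001]
wrist_force: [1.2, 0.1, -5.7]
finger_gap: 0.163
finger_force: 59.1
```

Call:
arm_command(increments=[0,0.18,0,0,0,0,0.03,0,0.36,0,0,0,0,0.08,0,0.54,0,0,0,0,0.14,0,0.7,0,0,0,0,0.2,0,0.85,0,0,0,0,0.26,0,0.95,0,0,0,0,0.29,0,1,0,0,0,0,0.297,0,1,0,0,0,0,0.297])

```text
clock: 12.58
tool_pos: [452.7, 149.2, 337.2]
tcp_rot: [-2.626, -1.724, -0.0]
wrist_force: [1.3, 0.0, -4.9]
finger_gap: 0.157
finger_force: 59.1
```

```bash
python3 - <<'E'
from h import *
s=bot.get_state();print(s['clock'],s['tool_pos'],s['tcp_rot'],s['wrist_force'],s['finger_gap'])
C=cam('wrist');a=snap('wrist','w6');b=snap('top','t6')
cv2.imwrite('pics/c6.png',np.hstack([a,cv2.resize(b[120:230,140:240],(288,384),interpolation=2)])[...,::-1])
for p in [(555.7,246.7,311),(583,234.5,285),(570,281,311),(540,211.5,311)]:print(proj(C,p))
E
```

```text
12.575 [452.67622772 149.23744281 337.16364596] [-2.62621086e+00 -1.72393552e+00 -3.19880894e-04] [ 1.25985187  0.00745697 -4.94951199] 0.15679153645159127
[396.03812753 -61.16326583]
[437.54517151 -35.75581567]
[ 408.2112202  -187.04581956]
[383.20189367  48.09483198]
```

View pics/c6.png

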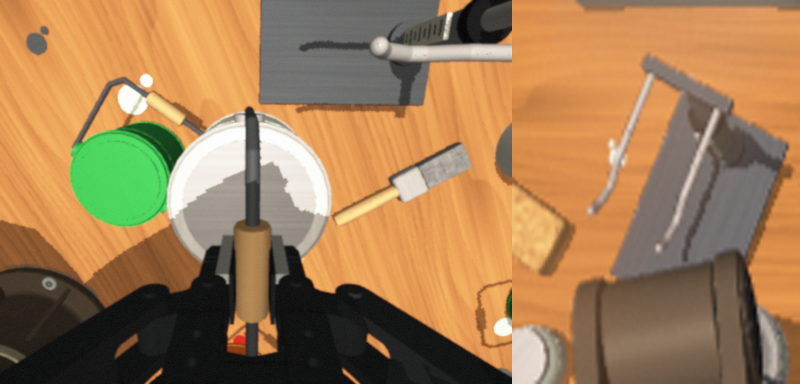

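The right prong tip is at wrist (380,45), predicted (383,48). The foot-plate edges are level, so the yaw matches. Moving to centre on the hook's axis, still in front of it.

Call:
arm_command(increments=[0,0.2,0,0,0,0,0,0,0.5,0,0,0,0,0,0,0.8,0,0,0,0,0,0,1,0,0,0,0,0])

```text
clock: 13.18
tool_pos: [494.0, 242.2, 336.8]
tcp_rot: [-2.627, -1.722, -0.0]
wrist_force: [-0.3, -0.6, -5.3]
finger_gap: 0.166
finger_force: 59.0
```

Call:
arm_command(increments=[0,0.2,0,0,0,0,0,0,0.3,0,0,0,0,0,0,0.3,0,0,0,0,0,0,0.3,0,0,0,0,0])

```text
clock: 13.68
tool_pos: [505.0, 267.5, 337.1]
tcp_rot: [2.628, 1.722, -0.001]
wrist_force: [-0.2, -0.6, -6.1]
finger_gap: 0.166
finger_force: 59.1
```

```bash
python3 - <<'E'
from h import *
s=bot.get_state();print(s['clock'],s['tool_pos'],s['tcp_rot'],s['wrist_force'],s['finger_gap'])
C=cam('wrist');a=snap('wrist','w7');
for p in [(555.7,246.7,311),(583,234.5,285),(570,281,311),(540,211.5,311)]:print(proj(C,p))
E
```

```text
13.675 [505.03626213 267.46237621 337.1172413 ] [ 2.62777009e+00  1.72153281e+00 -5.69664296e-04] [-0.18632579 -0.61071222 -6.10888609] 0.16607442319623472
[360.76287084 245.22806962]
[398.56219009 224.96355609]
[367.23365764 172.78540557]
[353.1331061  310.75818122]
```

View pics/w7.png

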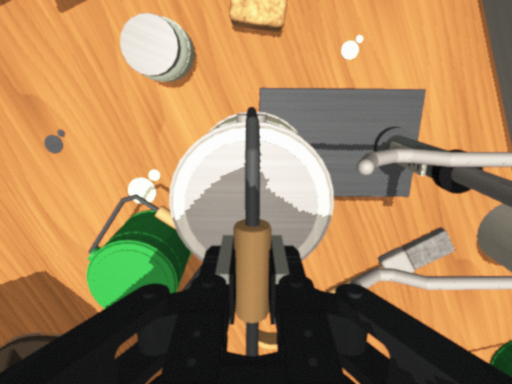

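```bash
python3 - <<'E'
from h import *
C=cam('wrist');s=bot.get_state();R0=R.from_rotvec(s['tcp_rot']).as_matrix();print(R0[:,1].round(4))
im=cv2.imread('pics/w7.png').astype(int)
for c in (400,430,470,500):
    g=im[:,c];sat=g.max(1)-g.min(1);r=np.where((sat<30)&(g.mean(1)>140))[0];print(c,r[(r>130)&(r<310)])
yaw=np.deg2rad(-23.5);hx=np.array([np.cos(yaw),np.sin(yaw),0]);hy=np.array([-hx[1],hx[0],0])
for z in(270,278,285):
  for x in(20,60,90):
    print(z,x,[proj(C,np.array([583,234.5,z])+hx*x+hy*k).round(0) for k in(38,-38)])
# backproject rows at col 470
for z in (278,285):
    a,b=onz(C,470,158,z),onz(C,470,283,z);print(z,(b-a)@hy,((a+b)/2-[583,234.5,0])@hy,((a+b)/2-s['tool_pos'])@R0[:,0])
a=onz(C,367,168,309);print((a-[583,234.5,0])@hx,(a-[583,234.5,0])@hy,(a-s['tool_pos'])@R0)
E
```

```text
[ 9.167e-01 -3.996e-01  1.000e-04]
400 [150 151 152 153 154 155 156 157 158 159 160 161 162 252 253 254 255 256
 257 258 259 260 261 262 263 264 265 266 267 268 269 270 272 273 274 275
 276 277 278 279 280 281]
430 [151 152 153 154 155 156 157 158 159 160 161 162 163 239 240 241 242 243
 244 245 246 247 248 249 250 251 252 253 254 255 256 257 258 259 260 279
 280 281 282 283 284 285 286 287 288]
470 [153 154 155 156 157 158 159 160 161 162 163 164 165 279 280 281 282 283
 284 285 286 287]
500 [153 154 155 156 157 158 159 160 161 162 163 164 165 279 280 281 282 283
 284 285 286 287]
270 20 [array([430., 154.]), array([412., 269.])]
270 60 [array([499., 154.]), array([473., 269.])]
270 90 [array([550., 154.]), array([519., 269.])]
278 20 [array([438., 157.]), array([418., 276.])]
278 60 [array([509., 157.]), array([481., 276.])]
278 90 [array([563., 157.]), array([529., 276.])]
285 20 [array([445., 160.]), array([423., 282.])]
285 60 [array([519., 159.]), array([489., 282.])]
285 90 [array([574., 159.]), array([538., 282.])]
278 -80.39817204179245 -2.7756208365767776 -1.7460312392069044
285 -77.29943078688409 0.22348127578058907 1.2476340186156833
-29.96926488792971 39.180144189841855 [40.1331152  54.58401511 28.25587739]
```

The hook is where predicted: the left tip is 54.6 mm ahead of the TCP, so the seat is 84.6 mm ahead, with about 1.5 mm of sideways offset. Going in over the tips.

Call:
arm_command(increments=[0,0.015,0.06,0,0,0,0,0,0.015,0.2,0,0,0,0,0,0.015,0.36,0,0,0,0,0,0.015,0.52,0,0,0,0,0,0.015,0.66,0,0,0,0,0,0.015,0.77,0,0,0,0,0,0.015,0.835,0,0,0,0,0,0.015,0.845,0,0,0,0])

```text
clock: 14.72
tool_pos: [583.5, 235.5, 337.0]
tcp_rot: [-2.628, -1.721, 0.0]
wrist_force: [0.4, -0.1, -5.0]
finger_gap: 0.163
finger_force: 59.1
```

Call:
arm_command(increments=[0,0,0,0,0,0,0,0,0,0,0.1,0,0,0,0,0,0,0.2,0,0,0,0,0,0,0.29,0,0,0,0,0,0,0.34,0,0,0,0,0,0,0.35,0,0,0])

```text
clock: 15.48
tool_pos: [583.3, 235.6, 301.7]
tcp_rot: [-2.628, -1.722, 0.001]
wrist_force: [-0.1, 0.7, -5.4]
finger_gap: 0.166
finger_force: 59.1
```

```bash
python3 - <<'E'
from h import *
s=bot.get_state();print(s['clock'],s['tool_pos'],s['wrist_force'],s['finger_gap'])
C=cam('wrist');a=snap('wrist','w8');b=snap('side','s8')
cv2.imwrite('pics/c8.png',np.hstack([a,cv2.resize(b[80:200,180:270],(288,384),interpolation=2)])[...,::-1])
E
```

```text
15.475 [583.29267605 235.60800234 301.69073199] [-0.13004941  0.66056263 -5.35955571] 0.1662272347565095
```

View pics/c8.png

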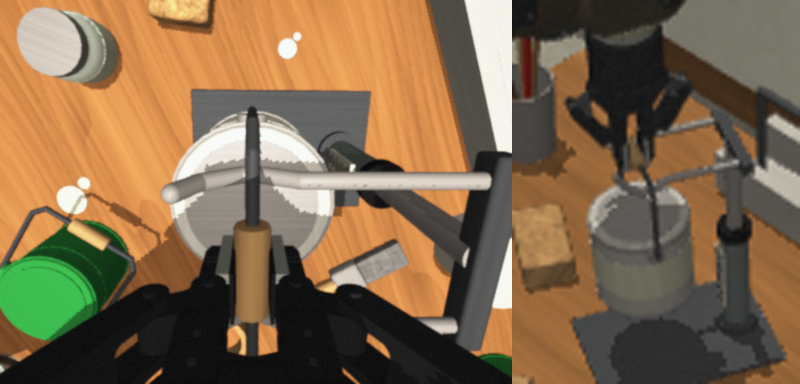

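The bail is behind the tip and over the trough (cols 245–265), with the grip clear of the prong. Lowering onto the spring.

Call:
arm_command(increments=[0,0,0,0.04,0,0,0,0,0,0,0.08,0,0,0,0,0,0,0.12,0,0,0,0,0,0,0.16,0,0,0,0,0,0,0.2,0,0,0,0,0,0,0.24,0,0,0,0,0,0,0.24,0,0,0])

```text
clock: 16.45
tool_pos: [583.3, 235.6, 277.9]
tcp_rot: [-2.628, -1.722, 0.0]
wrist_force: [-0.4, -0.1, -3.5]
finger_gap: 0.165
finger_force: 59.3
```

Call:
arm_command(increments=[0,0,0,0.04,0,0,0,0,0,0,0.09,0,0,0,0,0,0,0.14,0,0,0,0,0,0,0.19,0,0,0,0,0,0,0.23,0,0,0,0,0,0,0.25,0,0,0,0,0,0,0.25,0,0,0,0,0,0,0.25,0,0,0])

```text
clock: 17.45
tool_pos: [583.4, 235.6, 253.3]
tcp_rot: [2.628, 1.722, 0.001]
wrist_force: [-0.1, -0.8, -1.5]
finger_gap: 0.163
finger_force: 59.6
```

```bash
python3 - <<'E'
from h import *
F=[]
for i in range(6):
    eyes.camera('side');F.append(bot.get_state()['wrist_force'])
print(np.mean(F,0),np.std(F,0),bot.get_state()['tool_pos'])
E
```

```text
[ 0.5144195  -0.25654571 -1.0252631 ] [0.16426894 0.30682    0.2784952 ] [583.37500145 235.63727851 253.23547573]
```

Call:
arm_command(increments=[0,0,0,0.03,0,0,0,0,0,0,0.06,0,0,0,0,0,0,0.08,0,0,0,0,0,0,0.08,0,0,0])

```text
clock: 18.25
tool_pos: [583.4, 235.6, 245.0]
tcp_rot: [-2.628, -1.722, 0.0]
wrist_force: [0.9, 0.2, 0.8]
finger_gap: 0.163
finger_force: 59.7
```

```bash
python3 - <<'E'
from h import *
F=[]
for i in range(10):
    eyes.camera('side');F.append(bot.get_state()['wrist_force'])
print(np.mean(F,0),np.std(F,0),bot.get_state()['tool_pos'])
C=cam('wrist');a=snap('wrist','w9');b=snap('side','s9')
cv2.imwrite('pics/c9.png',np.hstack([a,cv2.resize(b[80:200,180:270],(288,384),interpolation=2)])[...,::-1])
E
```

```text
[ 0.71370637  0.15699268 -0.15320478] [0.46192522 0.52117588 0.37448177] [583.35826236 235.62345526 245.16800309]
```

View pics/c9.png

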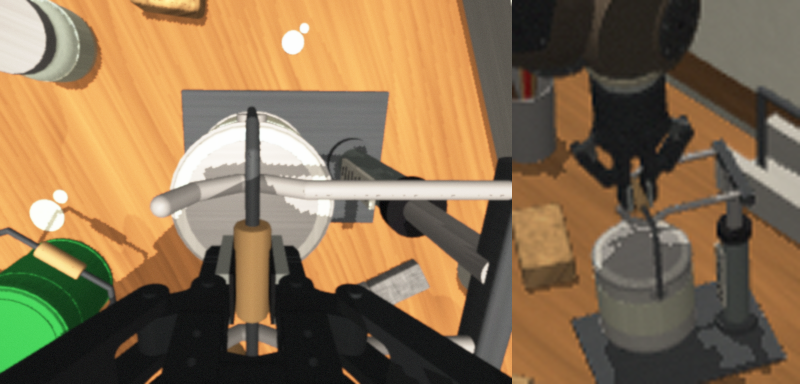

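The force is nearly zero and the wire sits in the trough of the visible prong. I'll go 1 mm lower, then open gently.

Call:
arm_command(increments=[0,0,0,0.01,0,0,0,0.2,0,0,0.01,0,0,0,0.24,0,0,0.01,0,0,0,0.28,0,0,0.01,0,0,0,0.34,0,0,0.01,0,0,0,0.4,0,0,0.01,0,0,0,0.45,0,0,0.01,0,0,0])

```text
clock: 19.73
tool_pos: [583.3, 235.6, 244.1]
tcp_rot: [-2.628, -1.722, -0.0]
wrist_force: [-0.2, 1.0, -0.8]
finger_gap: 0.447
finger_force: 0.0
```

```bash
python3 - <<'E'
from h import *
s=bot.get_state();print(s['clock'],s['tool_pos'],s['wrist_force'],s['finger_gap'],s['finger_force'])
a=snap('wrist','w10');d=cv2.imread('pics/w9.png')[...,::-1]
print(np.abs(a.astype(int)-d)[100:290,160:330].mean())
E
```

```text
19.725 [583.30557327 235.6090401  244.10672369] [-0.16342676  0.95021418 -0.76554666] 0.4467444483223913 0.0
17.78172342621259
```

Call:
arm_command(increments=[0.45,0,0,-0.03,0,0,0,0.45,0,0,-0.08,0,0,0,0.45,0,0,-0.16,0,0,0,0.45,0,0,-0.3,0,0,0,0.45,0,0,-0.5,0,0,0,0.45,0,0,-0.75,0,0,0,0.45,0,0,-1,0,0,0,0.45,0,0,-1,0,0,0])

```text
clock: 20.78
tool_pos: [583.7, 235.7, 346.7]
tcp_rot: [2.627, 1.721, 0.006]
wrist_force: [-0.1, 0.1, -0.0]
finger_gap: 0.446
finger_force: 0.0
```

Call:
arm_command(increments=[0.45,0,0,-0.3,0,0,0,0.45,0,0,-0.6,0,0,0,0.45,0,0,-0.9,0,0,0,0.45,0,0,-1,0,0,0,0.45,0,0,-1,0,0,0])

```text
clock: 21.4
tool_pos: [583.3, 235.6, 443.5]
tcp_rot: [-2.628, -1.722, 0.0]
wrist_force: [-0.6, -0.0, 1.3]
finger_gap: 0.449
finger_force: 0.0
```

```bash
python3 - <<'E'
from h import *
import time
s=bot.get_state();print(s['clock'],s['tool_pos'],s['wrist_force'])
C=cam('wrist');p=None
for i in range(6):
    a=eyes.camera('wrist')
    if p is not None:print(np.abs(a.astype(int)-p).mean().round(3),end=' ')
    p=a.astype(int)
h=cv2.cvtColor(a,cv2.COLOR_RGB2HSV)
# grip: wood colour near expected position
e=proj(C,[583.3,235.6,241]);print('expected grip',e.round(1))
u,v=e.astype(int)
w=((h[...,0]<25)&(h[...,1]>60)).astype(np.uint8);y0,x0=v-50,u-50
n,l,st,ce=cv2.connectedComponentsWithStats(w[y0:y0+100,x0:x0+100])
for i in range(1,n):
    if st[i,4]>60:print(st[i],(ce[i]+[x0,y0]).round(1),onz(C,*(ce[i]+[x0,y0]),241).round(1))
hx=np.array([.917,-.399,0]);hy=np.array([.399,.917,0]);s0=np.array([583.3,235.6,241])
for k in(38,-38):print('seat',proj(C,s0+hy*k).round(1),'tip',proj(C,s0-30*hx+hy*k+[0,0,22]).round(1),'sat/val along',[ (int(h[r,c,1]),int(h[r,c,2])) for c,r in [proj(C,s0+hy*k+hx*t).astype(int) for t in(-10,0,10,20)]])
E
```

```text
21.4 [583.27064704 235.56562059 443.53473787] [-0.57790855 -0.01534471  1.2538966 ]
2.841 2.088 1.642 1.856 1.949 expected grip [251.5 166.8]
[   0    0   50  100 1863] [216.5 184.9] [542.7 232.6 241. ]
[ 44  29  16  45 693] [252.4 166.4] [584.3 235.6 241. ]
[ 54  62  46  22 660] [283.8 190.5] [603.9 199.3 241. ]
[ 53  88  47  12 463] [276.  210.5] [588.1 182.1 241. ]
seat [251.4 128.9] tip [218.5 131.8] sat/val along [(27, 182), (8, 93), (24, 201), (24, 199)]
seat [251.6 202.3] tip [221.  209.8] sat/val along [(30, 111), (10, 51), (30, 120), (31, 115)]
```

The grip is exactly where it was released, and dark wire crosses both prongs at their seats. Handing in.

```bash
python3 -c "
from cell import bot
print(bot.close_job())"
```

```text
the job is handed in; nothing more can be done
None
```

The bail was raised and the tin now hangs by it on both prongs of the spring scale; I let go only once the spring carried the weight, and handed in at about 22 s, but I viewed 12 pictures, two over the 10 allowed.

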